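Set the bake timer by its push-to-turn clicking dial and start it

ROBOT

A 6-joint arm with a two-finger parallel gripper is mounted at the origin on the work surface. World frame = base frame: x ahead of the robot, y to its left, z up, the work surface at z = 0. Lengths are in m, angles in rad, forces in N, time in s.
With the tool pointing down it reaches from about 0.3 to 0.775 m from the base axis. Payload 14.6 kg.
Tool frame: the origin (TCP) lies at the very end of the fingers, on their centre line; the grasp point (between the pads) lies 19 mm behind it; z points along the fingers, y is the line along which they close (so a half turn about z gives the same grasp; the last joint's range is limited). The gripper opens to 94 mm and grips with 3 to 60 N. Pads are 16 mm wide; open, the fingers measure 119 mm over their backs; the gripper's body (75 mm by 177 mm) begins 78 mm behind the grasp point.
Start: joints at [-1.202, 0.3, 1.521, -0, 1.321, -0.067], TCP at [0.232, -0.499, 0.205] pointing down, gripper open.
Joint ranges: [-3.03, 3.03], [-0.79, 2.21], [0.23, 2.52], [-1.04, 4.18], [0, 3.07], [-2.55, 2.55]. Speed limits (rad/s): [2.22, 2.22, 2.57, 3.14, 3.14, 3.14].

INTERFACE

Orientations are given as [roll, pitch, yaw] about the fixed x, y, z axes, in that order (R = Rz(yaw) Ry(pitch) Rx(roll)).
In Python, from station import ctrl gives the robot as it stands.
- The arm moves only by the tool move_arm, never from a script. Its argument "increments" is a list of rows, each a list of 7 numbers: the opening, from 0 (shut) to 1 (fully open), then the shift along the tool's x, y, z in units of 50 mm (1.0 is 50 mm), then the turn, a rotation vector about the tool's x, y, z in rad. In form: [[claw, tx, ty, tz, rx, ry, rz], ...]. A call has 1 to 20 rows; each row shifts and turns the commanded pose from where the row before left it, along the tool's axes as they then stand; what a row does not reach is not made up. A row lasts 1/10 s, in which the tool goes at most 50 mm and 8.59 degrees, less where a joint would pass 70% of its speed; a pose out of reach is approached as far as the arm can. A call is refused whole if a number of a shift passes 1 or a number of a turn 0.15, either way. A call with a gripper value outside its range is refused whole. The fingers move at their own pace and stop on an object; "force" is the grip in N (left out, the last holds). Time passes only in rows, so rows that do not move let the fingers close. It gives the time, the measured TCP pose, the force, the opening and the grip force at its end, in the units of the state.
- ctrl.get_obs(): the state, without advancing time (a new reading comes with each control period).
- ctrl.camera(name): name is "scene" or "side" or "wrist"; returns a dict with "color" (480x640x3 uint8, blue, green, red), "K" (3x3 intrinsics, pixels), "pose" (4x4, takes a point from camera to world coordinates); the wrist camera has in their place "tool_from_camera" (4x4, takes a point from camera to tool coordinates, whose origin is the TCP and whose axes are the flange's). Camera axes: x right, y down, z forward; pixel columns grow to the right and rows downward; lengths in m; the calibration is good to about 2 mm. A picture is of the moment at which its call begins: read the wrist's pose just before it. There is no depth.
- ctrl.hand_in(): hands the job in; it is judged then, once.
Trained networks look in a picture, given as the dict that the camera call returned (one of the last four; its "shot" number tells which), for a name from the list of things; names that differ only in an ending like _2 or _b are one class to them, and where a whole thing is asked for, a point or a joint stands for the part that bears it (a point fixed in the world has none). Each returns a list of dicts, best first, with "conf" (0 to 1); they miss things now and then, are a little off and sometimes report something else, mostly with a low value. They report only what shows in the picture. A call takes as long as a camera call. They do not tell look-alikes from the thing itself.
- ctrl.cut_out(name, picture): "mask" (480x640 bool, what is visible of it) and "centre" ([row, column] in pixels, amid what is visible of it).
The state is a dict: "time_s": time; "qpos": joint angles; "joint_vel": joint speeds; "tau": joint torques, N m; "ee_pos": TCP position; "eef_rot": TCP orientation; "force": force on the tool from outside, world axes, zero at the start; "moment": the same for the moment, N m; "grip_width": finger opening in m; "grip_force": force on a finger pad.
Only numpy, scipy, OpenCV 4.12 (cv2) and the standard library are available. Lean on these libraries where they do the work, as an engineer would, in place of code of your own. Each camera call takes 0.05 s, during which the arm holds its last target. There are 200 camera calls.

TASK

Set the bake timer: press its knob down gently, just firmly enough to drive the dial and never with more than 20 N on it, and turn it clockwise click by click until the pointer rests at the tall setting pin, without going past it and without touching the pointer disc. Only then press the start button fully down and let it come back up. Leave the emergency stop and everything else on the table alone.

Things in the scene. Friction and masses are not known exactly. Their poses are not given: they have to be found in the camera images.
- console: white bake-timer console fixed to the table, 170 x 170 x 60 mm; origin at the centre of its underside, z up. On its top (60 mm up), on the vertical line through its origin, sits a flat round pointer dial with a push-to-turn knob above it; 24 black printed ticks, one per click (15 degrees), ring the dial.
- dial: aluminium pointer disc, radius 40 mm, 4 mm thick; origin at its underside's centre, 66 mm above the table; its +x runs along the pointer (tongue with a black line). Turns about the vertical, without end stops, and rests in a click every 15 degrees, exactly at each tick, stud and pin. Not to be touched: the knob drives it.
- click (a point): dial centre, 4 mm above the dial's origin. Feel of a click: up to about 0.07 N m resists the turning, fades to nothing halfway between two rests, then pulls on to the next rest. Let go, the dial falls to the nearest rest.
- pointer (a point): tip of the pointer, 48 mm from the dial's axis, on the disc's upper face.
- knob: black knob on the dial's axis: round foot plate, radius 26 mm, 6 mm thick, with an upright grip bar 46 mm long (its own x), 14 mm thick (its own y), rising from 7 to 43 mm above the knob's origin. Origin on the axis at the plate's underside, 73 mm above the table when up. Stays up (spring) and then spins freely both ways without moving the dial.
- knob_grip (a point): point on the knob's axis in its grip bar, 30 mm above the knob's origin, 13 mm below the bar's top. May be gripped here from above.
- drive (a point): underside centre of the knob. Pushed 3 mm down (3 to 4 N against the spring) it meets the dial; each further mm adds 9 N on the dial. It turns the dial by friction alone (coefficient 0.7 at radius 22 mm): under about 5 N on the dial it slips, 8 to 12 N drives well, over 20 N (about 24 N of push in all) damages it.
- pin: the setting pin: dark steel, 9 mm in diameter, standing 24 mm tall on the console's top, 56 mm from the dial's axis, 3 to 6 clicks clockwise (from above) of the pointer's start; three flat studs (9 mm wide, 4 mm tall) stand at the other settings beside it. Origin at the centre of its foot.
- start_top (a point): centre of the top face of the start button: a flat steel push button of radius 16 mm in a low collar on a grey box (90 x 90 x 50 mm) fixed to the table. Its travel is 6 mm straight down against a spring, about 6 N fully down.
- start (a joint): travel of the start button in m: 0 up, 0.006 fully down.
- stopbox: emergency stop: yellow box 70 x 70 x 55 mm with a mushroom head (radius 20 mm, top at 81 mm), fixed to the table; leave it alone. Origin at the centre of its underside.
- resist: loose amber bottle, radius 34 mm, 170 mm tall; leave it alone. Origin at the centre of its underside.
- jar: loose small jar, radius 19 mm, 60 mm tall, standing between start button and emergency stop; leave it alone. Origin at the centre of its underside.
- dish: loose flat clear dish, radius 38 mm, 18 mm tall; leave it alone. Origin at the centre of its underside.
- beaker: loose clear beaker, radius 32 mm, 85 mm tall; leave it alone. Origin at the centre of its underside.
- driver: loose screwdriver 170 mm long, lying; leave it alone. Origin at the centre of its underside (underside of the lying tool).
- wafercase: loose white round wafer case, radius 58 mm, 20 mm tall; leave it alone. Origin at the centre of its underside.
- puck: loose aluminium chuck, radius 22 mm, 30 mm tall; leave it alone. Origin at the centre of its underside.
Not all that is in view belongs to the job. Leave any green or turquoise look-alike of the part that bears start_top alone.

How it is judged:
By the outcome, as a careful person would: the job done as asked, in the order asked, and still so for the second after the job is handed in, with the robot touching nothing.
It also fails if it takes over 72 s, if anything falls off the work surface, if the arm or the gripper's body presses on something with over 40 N, if the wrist force passes 120 N, or if a joint passes its speed limit or range.

## Working session

There is one attempt and no reset: what is moved stays moved. The work goes in short steps, Python scripts to look and compute and a tool call to move; the robot and the scene stay as the last step left them, time stands still between calls to the robot, and variables do not carry over. Pictures are saved under pics/ and viewed, at most 14 in all, crops included, and the job is handed in when it is done.

Besides the shell and the picture viewer there is one more tool, called in YAML: its name, and indented under it one key for each argument. move_arm: Moves the arm, as the interface text tells. Its arguments: {"type":"object","properties":{"increments":{"type":"array","items":{"type":"array","items":{"type":"number"}}},"force":{"type":"number"}},"required":["increments"]}

```bash
mkdir -p pics; cat > h.py <<'E'
import numpy as np, cv2
from station import ctrl
from scipy.spatial.transform import Rotation as R
def T(o):
    M=np.eye(4);M[:3,:3]=R.from_euler('xyz',o['eef_rot']).as_matrix();M[:3,3]=o['ee_pos'];return M
def shot(n):
    o=ctrl.get_obs();c=ctrl.camera(n)
    c['P']=c['pose'] if n!='wrist' else T(o)@c['tool_from_camera'];return c
def ray(c,u,v):
    d=c['P'][:3,:3]@np.linalg.inv(c['K'])@[u,v,1];return c['P'][:3,3],d/np.linalg.norm(d)
def onz(c,u,v,z):
    p,d=ray(c,u,v);return p+d*(z-p[2])/d[2]
def tri(l):
    A=0;b=0
    for c,u,v in l:
        p,d=ray(c,u,v);M=np.eye(3)-np.outer(d,d);A=A+M;b=b+M@p
    return np.linalg.solve(A,b)
def proj(c,p):
    q=np.linalg.inv(c['P'])@np.append(p,1);q=c['K']@q[:3];return q[:2]/q[2]
E
python3 - <<'E'
from h import *
o=ctrl.get_obs();print({k:np.round(v,3) for k,v in o.items()})
cs=[shot('scene'),shot('side')]
for n,c in zip(['scene','side'],cs):
    cv2.imwrite(f'pics/{n}.png',c['color'])
    print(n,np.round(c['P'],3).tolist(),c['K'][0,0])
    for t in ['console','dial','knob','pin','start_top','stopbox','resist','jar','beaker']:
        print(t,[(round(float(d['conf']),2),np.round(d['centre']).tolist(), int(d['mask'].sum())) for d in ctrl.cut_out(t,c)][:3])
E
```

```text
{'time_s': np.float64(0.0), 'qpos': array([-1.202,  0.3  ,  1.522, -0.   ,  1.321, -0.067]), 'joint_vel': array([ 0.001, -0.   , -0.002, -0.001,  0.001,  0.003]), 'tau': array([ 1.0000e-03, -5.3180e+01, -3.5273e+01,  7.1000e-02,  2.4000e-02,
       -0.0000e+00]), 'ee_pos': array([ 0.232, -0.498,  0.205]), 'eef_rot': array([-3.14 , -0.   ,  0.436]), 'force': array([-0.271, -0.05 ,  0.071]), 'moment': array([ 0.003, -0.069, -0.008]), 'grip_force': np.float64(0.0), 'grip_width': np.float64(0.094)}
scene [[0.381, 0.683, -0.624, 1.186], [0.924, -0.291, 0.246, -0.268], [-0.014, -0.67, -0.742, 0.857], [0.0, 0.0, 0.0, 1.0]] 458.2424064842048
console [(0.81, [249.0, 347.0], 5320)]
dial [(0.68, [239.0, 349.0], 368)]
knob [(0.73, [229.0, 349.0], 445)]
pin []
start_top [(0.68, [240.0, 183.0], 151), (0.62, [263.0, 111.0], 408), (0.58, [317.0, 114.0], 208)]
stopbox [(0.84, [376.0, 249.0], 1706)]
resist [(0.8, [227.0, 494.0], 1638), (0.66, [287.0, 194.0], 176)]
jar [(0.79, [339.0, 210.0], 478)]
beaker [(0.87, [182.0, 437.0], 797)]
side [[-0.817, -0.305, 0.49, -0.006], [-0.577, 0.402, -0.711, 0.791], [0.019, -0.863, -0.504, 0.675], [0.0, 0.0, 0.0, 1.0]] 464.127524550843
console [(0.56, [276.0, 303.0], 4741), (0.34, [410.0, 315.0], 3178)]
dial [(0.69, [265.0, 302.0], 326)]
knob [(0.78, [252.0, 302.0], 420)]
pin []
start_top [(0.64, [233.0, 363.0], 78), (0.54, [183.0, 396.0], 41), (0.47, [221.0, 422.0], 65)]
stopbox [(0.62, [203.0, 306.0], 706)]
resist [(0.96, [315.0, 156.0], 2462), (0.61, [252.0, 303.0], 408), (0.53, [267.0, 424.0], 442)]
jar [(0.72, [206.0, 344.0], 239), (0.25, [238.0, 243.0], 253)]
beaker [(0.95, [361.0, 239.0], 1560)]
```

View pics/scene.png

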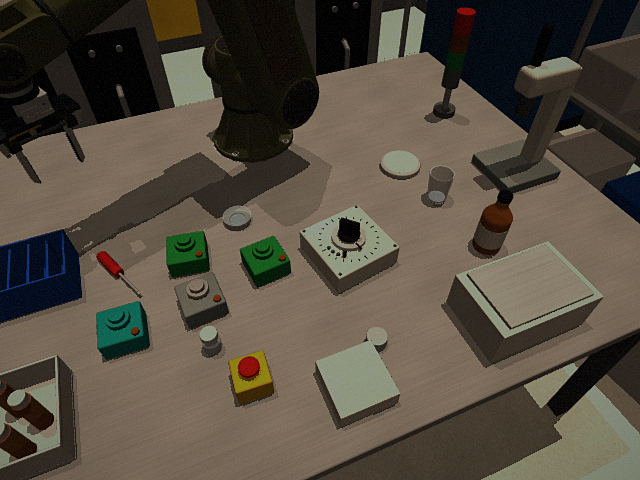

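View pics/side.png

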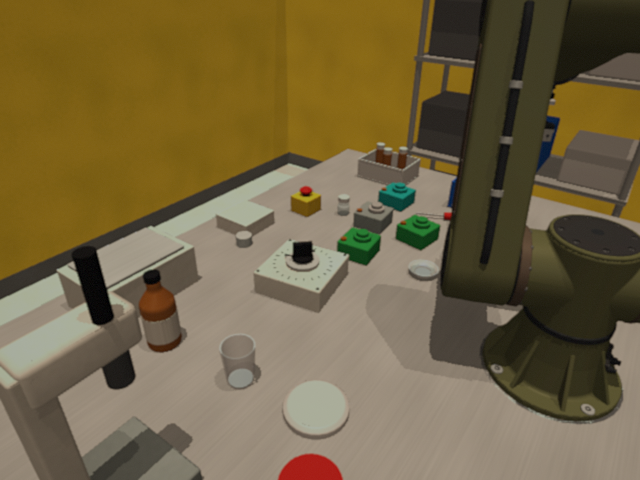

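The scene picture shows the console at about (348,245) in column, row order. There are four button boxes: green (187,252), green (266,258), turquoise (122,328) and grey (200,295). Only the grey one fits "grey box", so it's the start button. The yellow stop is at (250,375), with the jar at (209,340) between it and the grey box. In the side view the console is at (302,272) and the grey box at (375,213).

```bash
python3 - <<'E'
from h import *
a,b=shot('scene'),shot('side')
print('knob top',tri([(a,349,229),(b,302,252)]))
print('start',tri([(a,198,287),(b,377,208)]), onz(a,198,287,.06))
print('stop',tri([(a,249,367),(b,306,190)]),'jar',tri([(a,209,340),(b,344,205)]))
E
```

```text
knob top [0.55164479 0.06703776 0.08874124]
start [ 0.55135118 -0.29013375  0.05738287] [ 0.55455438 -0.28937382  0.06      ]
stop [ 0.77601584 -0.24347383  0.06827353] jar [ 0.66884122 -0.2988347   0.02818573]
```

move_arm:
  increments:
    - [1, 0, 0, -0.9, 0, 0, 0]
    - [1, 0, 0, -0.9, 0, 0, 0]
    - [1, 0.7, -0.5, 0, 0, 0, 0]
    - [1, 0.7, -0.5, 0, 0, 0, 0]
    - [1, 0.7, -0.5, 0, 0, 0, 0]
    - [1, 0.7, -0.5, 0, 0, 0, 0]
    - [1, 0.7, -0.5, 0, 0, 0, 0]
    - [1, 0.7, -0.5, 0, 0, 0, 0]
    - [1, 0.7, -0.5, 0, 0, 0, 0]
    - [1, 0.7, -0.5, 0, 0, 0, 0]
    - [1, 0.7, -0.5, 0, 0, 0, 0]
    - [1, 0.7, -0.5, 0, 0, 0, 0]
    - [1, 0.7, -0.5, 0, 0, 0, 0]
    - [1, 0.7, -0.5, 0, 0, 0, 0]
    - [1, 0.7, -0.5, 0, 0, 0, 0]
    - [1, 0.7, -0.5, 0, 0, 0, 0]
    - [1, 0.7, -0.5, 0, 0, 0, 0]
    - [1, 0, 0, 0, 0, 0, 0]
    - [1, 0, 0, 0, 0, 0, 0]

```text
time_s: 3.0
ee_pos: [0.5498, 0.0634, 0.295]
eef_rot: [-3.141, 0.001, 0.437]
force: [-0.5, -0.6, 0.2]
grip_width: 0.0942
grip_force: 0.0
```

```bash
python3 - <<'E'
from h import *
c=shot('wrist');cv2.imwrite('pics/w1.png',c['color'])
print(np.round(c['tool_from_camera'],3).tolist(),c['K'][0,0]);print(ctrl.get_obs()['ee_pos'],ctrl.get_obs()['eef_rot'])
for t in ['console','dial','knob','pin','start_top']:
    print(t,[(round(float(d['conf']),2),np.round(d['centre']).tolist(), int(d['mask'].sum())) for d in ctrl.cut_out(t,c)][:3])
E
```

```text
[[0.0, -0.964, -0.264, 0.077], [1.0, 0.0, -0.001, -0.0], [0.001, -0.264, 0.964, -0.179], [0.0, 0.0, 0.0, 1.0]] 355.7113096852688
[0.54956026 0.06260566 0.29531131] [3.14157683e+00 4.08749544e-04 4.35975982e-01]
console [(0.68, [197.0, 316.0], 20188)]
dial [(0.98, [184.0, 322.0], 2123), (0.63, [199.0, 314.0], 20112)]
knob [(0.73, [236.0, 611.0], 1595), (0.62, [208.0, 316.0], 1623)]
pin [(0.58, [182.0, 359.0], 75)]
start_top [(0.89, [319.0, 572.0], 419)]
```

View pics/w1.png

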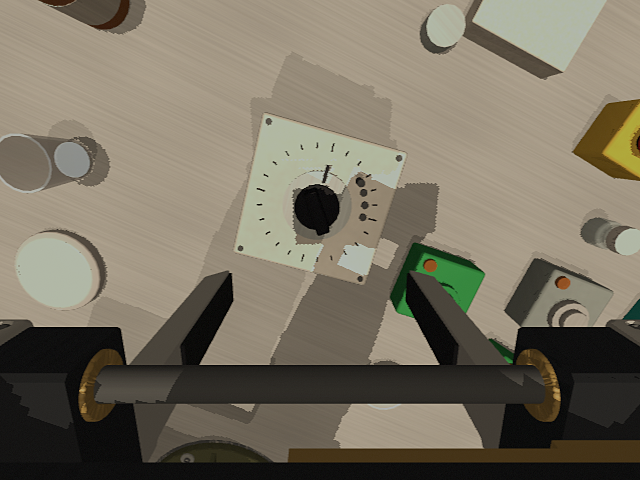

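The wrist view shows the dial at about (317,208). The pointer aims up at about (327,172), and the four studs and pin run from (361,183) to (363,219). Next I'll rectify it to a top view.

```bash
cat >> h.py <<'E'
def top(c,cx,cy,z,half=.08,n=600):
    # north-up map: image right=-y, up=+x
    s=[(cx+half,cy+half),(cx+half,cy-half),(cx-half,cy-half),(cx-half,cy+half)]
    src=np.float32([proj(c,[x,y,z]) for x,y in s]);dst=np.float32([[0,0],[n,0],[n,n],[0,n]])
    return cv2.warpPerspective(c['color'],cv2.getPerspectiveTransform(src,dst),(n,n),flags=cv2.INTER_CUBIC)
E
python3 - <<'E'
from h import *
c=shot('wrist')
P=np.array([onz(c,u,v,.06)[:2] for u,v in [(269,121),(399,158),(360,278),(239,248)]])
print(P, P.mean(0)); 
for i in range(4): d=P[(i+1)%4]-P[i];print(np.linalg.norm(d),np.degrees(np.arctan2(d[1],d[0])))
m=P.mean(0);print(m)
im=top(c,m[0],m[1],.06)
im=np.clip(im.astype(float)*1.5,0,255).astype(np.uint8)
np.save('m.npy',m);cv2.imwrite('pics/t1.png',im)
E
```

```text
[[ 0.61458246  0.15426671]
 [ 0.63992059  0.00447266]
 [ 0.49048636 -0.02084198]
 [ 0.46336341  0.13038362]] [0.55208821 0.06707025]
0.15192195136218356 -80.39911901604813
0.1515632555883288 -170.3851910793965
0.15363865657283834 100.16813185923111
0.15309344394094423 8.974992058797806
[0.55208821 0.06707025]
```

View pics/t1.png

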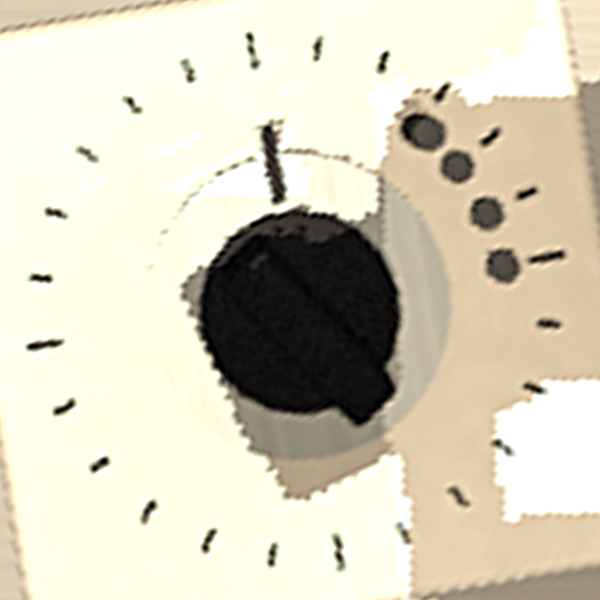

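The axis sits at about (295,300) in the rectified view. The pointer starts on the tick at −9.7°. The elongated, tall pin is at (423,132), about 36°, which is 3 clicks clockwise. Flat studs follow at 50°, 65° and 80°. Now I need the bar orientation and a confirmation of the pin, so I'll brighten the picture.

```bash
python3 - <<'E'
from h import *
m=np.load('m.npy')
c=shot('wrist'); s=shot('side')
g=lambda im,a:(255*np.clip(im/255.,0,1)**a).astype(np.uint8)
A=g(top(c,m[0],m[1],.116,.04,400),.4)
u,v=proj(s,[m[0],m[1],.08]).astype(int)
B=cv2.resize(g(s['color'][v-35:v+35,u-35:u+35],.7),(400,400),interpolation=cv2.INTER_CUBIC)
cv2.imwrite('pics/t2.png',np.hstack([A,B]))
E
```

```text
(no output)
```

View pics/t2.png

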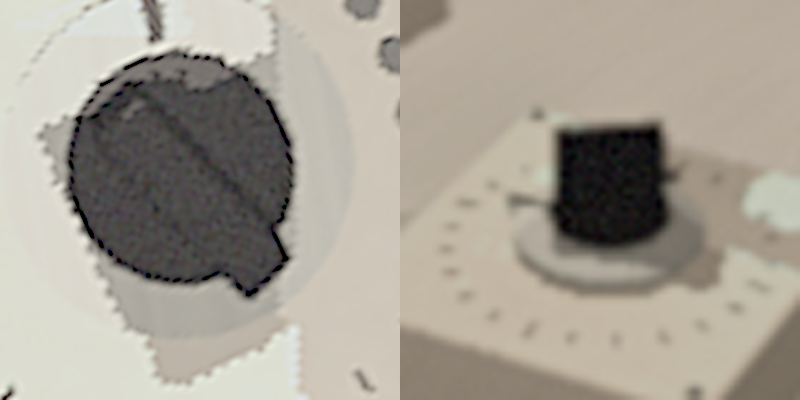

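The bar runs at world yaw of about 45° (diagonal edges in the left crop) and is centred on the axis. The side crop shows the dark pin standing beyond the bar at the far right, at about (672,175). I'll align and come down.

move_arm:
  increments:
    - [0.42, 0.094, -0.084, 0, 0, 0, 0]
    - [0.42, 0, 0, 0, 0, 0, -0.116]
    - [0.42, 0, 0, 0, 0, 0, -0.116]
    - [0.42, 0, 0, 0, 0, 0, -0.117]
    - [0.42, 0, 0, 0.6, 0, 0, 0]
    - [0.42, 0, 0, 0.6, 0, 0, 0]
    - [0.42, 0, 0, 0.6, 0, 0, 0]
    - [0.42, 0, 0, 0.6, 0, 0, 0]
    - [0.42, 0, 0, 0.5, 0, 0, 0]
    - [0.42, 0, 0, 0, 0, 0, 0]
    - [0.42, 0, 0, 0, 0, 0, 0]

```text
time_s: 4.55
ee_pos: [0.5526, 0.069, 0.1512]
eef_rot: [3.141, -0.0, 0.785]
force: [-0.5, -0.9, 0.3]
grip_width: 0.0396
grip_force: 0.0
```

```bash
python3 - <<'E'
from h import *
c=shot('wrist');o=ctrl.get_obs();print(o['ee_pos'],o['eef_rot'],o['qpos'])
g=(255*np.clip(c['color']/255.,0,1)**.5).astype(np.uint8)
for dz in (0,.019): print(proj(c,(T(o)@[0,0,-dz,1])[:3]))
print('axis top',proj(c,[.552,.0684,.116]))
cv2.imwrite('pics/w2.png',g)
E
```

```text
[0.55296349 0.06901149 0.1519144 ] [ 3.14046112e+00 -1.34413782e-03  7.84944326e-01] [5.84114849e-02 3.63423164e-01 1.56545442e+00 5.03050393e-05
 1.21095869e+00 8.44246574e-01]
[320.2565566  288.28123293]
[320.31169078 303.9399128 ]
axis top [319.72208861 267.31423799]
```

View pics/w2.png

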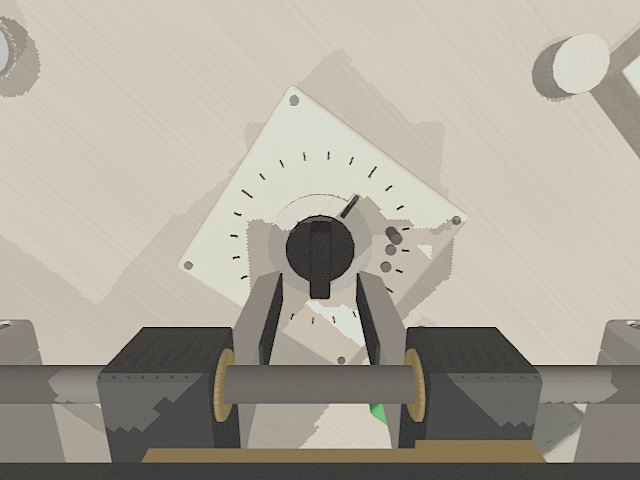

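```bash
python3 - <<'E'
from h import *
c=shot('wrist');a=np.array([.552,.0684,.116]);d=np.array([.7071,.7071,0]);n=np.array([.7071,-.7071,0])
for s in (-.023,.023):
  for t in (-.007,.007): print(s,t,proj(c,a+s*d+t*n))
k=ctrl.cut_out('knob',c)[0];print(k['conf'],k['centre'])
hsv=c['color'].astype(int).max(2)[215:305,285:355]
for r in range(0,90,6): print(215+r,' '.join('%3d'%x for x in hsv[r,::3]))
print('plate top ctr', proj(c,[.552,.0684,.079]),[proj(c,np.array([.552,.0684,.079])+.026*x) for x in (d,-d,n,-n)])
E
```

```text
-0.023 -0.007 [308.63332845 300.33499451]
-0.023 0.007 [329.93273615 300.32671056]
0.023 -0.007 [308.04253911 232.55096596]
0.023 0.007 [330.50182985 232.54246471]
0.57 [251.4, 317.0]
215 179 185 180 180 179 181 182 184 157 206 193  32   8 135 207 194 185  92  86  14  22 106  99 101
221 180 181 178 180 190  22  37  38  39  13   4   7  11  12  24  11  14  10  64 105 103 101 101 103
227 181 178 185   0  14  14  14  12  14   6  11  10  11  10   9  11  15  12  12  15  35 105 104 101
233 100  98  10  13  12  14  16  15  11  14  12  24   8  10  11   6  14  14  16  11  13  10 106 102
239 107   6  12  16  12  14  14  13   7  14  15  14  13  14  12   7  15  14  16  12  15  10   3 108
245  62  11  13  14  13  12  15  14  12  11  15  14  14  14  16   9  15  16  14  12  12  10  11  80
251  60  12  12  10  11  11  14  11   9  15  12  15  15  17  11  14  11  14  12  15  12  13  12  87
257  91  11  15  14  14  11  11  12   9  13  15  10  12  15  11  11  12  15  13  15  12   8  11 101
263  99  58  13  14  11  15  13  13  13  12  13  14  13  16  12   8  13  12  14  12  10  11 111 133
269 104 105  92  11  13  13  14  10   7  14  10  11  16  15  12  15  13  14  12  14   3 131 134 137
275 102 103 103 105  68   8  13  14   9  11  14  14  15  11  10  11  13  13   6 122 134 134 137 135
281 101 103 105 105 103 100 102 114  21  12  11  13  11  15  11  54 108 139 133 133 136 132 130 136
287 128 127 125  98 100 100 104 105  39  15  15  16  13  13  13 113 135 133 134 135 127 156 153 162
293 127 126 125 126 127 126 127 117  37  10  14  10   9  15  11 120 156 155 154 154 154 153 152 162
299 128 127 127 127 127 125 127 123 166 135 138 137 137 120 115 157 155 156 156 156 156 155 153 161
plate top ctr [319.23329708 250.17782178] [array([319.22667776, 215.74359112]), array([319.23958213, 282.87317163]), array([354.33536621, 250.16443996]), array([284.13084947, 250.19120375])]
```

move_arm:
  increments:
    - [0.42, 0, 0, 0.3, 0, 0, 0]
    - [0.42, 0, 0, 0.3, 0, 0, 0]
    - [0.42, 0, 0, 0.3, 0, 0, 0]
    - [0.42, 0, 0, 0.3, 0, 0, 0]
    - [0.42, 0, 0, 0.13, 0, 0, 0]
    - [0.42, 0, 0, 0, 0, 0, 0]
    - [0.42, 0, 0, 0, 0, 0, 0]

```text
time_s: 5.4
ee_pos: [0.5528, 0.0688, 0.085]
eef_rot: [3.141, -0.001, 0.785]
force: [-0.2, -0.2, 0.4]
grip_width: 0.04
grip_force: 0.0
```

move_arm:
  increments:
    - [0.1, 0, 0, 0, 0, 0, 0]
    - [0.1, 0, 0, 0, 0, 0, 0]
    - [0.1, 0, 0, 0, 0, 0, 0]
    - [0.1, 0, 0, 0, 0, 0, 0]
    - [0.1, 0, 0, 0, 0, 0, 0]
    - [0.1, 0, 0, 0, 0, 0, 0]
  force: 35

```text
time_s: 6.0
ee_pos: [0.5527, 0.0685, 0.0843]
eef_rot: [3.141, -0.001, 0.785]
force: [2.9, -2.9, 1.4]
grip_width: 0.0137
grip_force: 35.0
```

move_arm:
  increments:
    - [0.1, 0, 0.01, 0.02, 0, 0, 0]
    - [0.1, 0, 0, 0.02, 0, 0, 0]
    - [0.1, 0, 0, 0.01, 0, 0, 0]
    - [0.1, 0, 0, 0, 0, 0, 0]
    - [0.1, 0, 0, 0, 0, 0, 0]

```text
time_s: 6.5
ee_pos: [0.5528, 0.0685, 0.0815]
eef_rot: [3.141, -0.0, 0.785]
force: [2.6, -1.1, 3.4]
grip_width: 0.0137
grip_force: 35.0
```

```bash
python3 - <<'E'
from h import *
o=ctrl.get_obs();print(np.round(o['ee_pos'],5),np.round(o['force'],2),np.round(o['moment'],3))
E
```

```text
[0.55275 0.06848 0.08155] [ 2.57 -1.13  3.44] [-0.205 -0.593  0.017]
```

move_arm:
  increments:
    - [0.1, 0, 0, 0.01, 0, 0, 0]
    - [0.1, 0, 0, 0.01, 0, 0, 0]
    - [0.1, 0, 0, 0, 0, 0, 0]
    - [0.1, 0, 0, 0, 0, 0, 0]

```text
time_s: 6.9
ee_pos: [0.5528, 0.0685, 0.0807]
eef_rot: [3.141, -0.0, 0.785]
force: [1.9, -1.1, 6.2]
grip_width: 0.0135
grip_force: 35.0
```

move_arm:
  increments:
    - [0.1, 0, 0, 0.01, 0, 0, 0]
    - [0.1, 0, 0, 0.006, 0, 0, 0]
    - [0.1, 0, 0, 0, 0, 0, 0]
    - [0.1, 0, 0, 0, 0, 0, 0]

```text
time_s: 7.3
ee_pos: [0.5528, 0.0685, 0.0802]
eef_rot: [3.141, -0.0, 0.785]
force: [1.1, -1.1, 9.3]
grip_width: 0.0136
grip_force: 35.0
```

move_arm:
  increments:
    - [0.1, 0, 0, 0.01, 0, 0, 0]
    - [0.1, 0, 0, 0.006, 0, 0, 0]
    - [0.1, 0, 0, 0, 0, 0, 0]
    - [0.1, 0, 0, 0, 0, 0, 0]

```text
time_s: 7.7
ee_pos: [0.5528, 0.0685, 0.0797]
eef_rot: [3.141, -0.001, 0.785]
force: [-0.9, -1.2, 12.4]
grip_width: 0.0135
grip_force: 35.0
```

move_arm:
  increments:
    - [0.1, 0, 0, 0.005, 0, 0, 0.03]
    - [0.1, 0, 0, 0, 0, 0, 0.04]
    - [0.1, 0, 0, 0, 0, 0, 0.04]
    - [0.1, 0, 0, 0, 0, 0, 0.04]
    - [0.1, 0, 0, 0, 0, 0, 0.04]
    - [0.1, 0, 0, 0, 0, 0, 0.04]
    - [0.1, 0, 0, 0, 0, 0, 0.032]
    - [0.1, 0, 0, 0, 0, 0, 0]
    - [0.1, 0, 0, 0, 0, 0, 0]

```text
time_s: 8.6
ee_pos: [0.553, 0.0683, 0.0796]
eef_rot: [3.141, -0.001, 0.523]
force: [-0.9, -2.6, 13.3]
grip_width: 0.0139
grip_force: 35.0
```

```bash
python3 - <<'E'
from h import *
c=shot('wrist');o=ctrl.get_obs();print(o['force'],o['moment'],o['eef_rot'])
g=(255*np.clip(c['color']/255.,0,1)**.6).astype(np.uint8)
u,v=proj(c,[.552,.0684,.07]).astype(int);print(u,v)
a=g[max(v-180,0):v+120,u-200:u+200]
s=shot('scene');u,v=proj(s,[.552,.0684,.08]).astype(int)
b=cv2.resize(s['color'][v-40:v+35,u-50:u+50],(400,300),interpolation=cv2.INTER_CUBIC)
a=cv2.resize(a,(400,300));cv2.imwrite('pics/c1.png',np.hstack([a,b]))
E
```

```text
[-0.90229086 -2.56006196 12.80444432] [-0.54205931  0.13716326  0.01747576] [ 3.14077309e+00 -1.00493412e-03  5.22710707e-01]
318 282
```

View pics/c1.png

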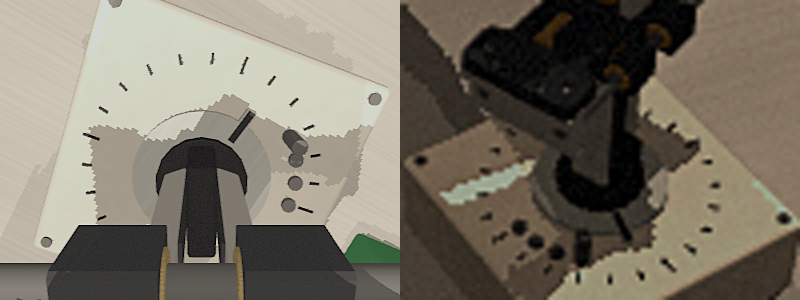

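The crop confirms one click. The pointer line now aims at the first tick past the long start tick. The tall pin, at (295,140) in the left crop and (583,250) in the right, is two ticks further.

move_arm:
  increments:
    - [0.1, 0, 0, 0, 0, 0, 0.04]
    - [0.1, 0, 0, 0, 0, 0, 0.04]
    - [0.1, 0, 0, 0, 0, 0, 0.04]
    - [0.1, 0, 0, 0, 0, 0, 0.04]
    - [0.1, 0, 0, 0, 0, 0, 0.04]
    - [0.1, 0, 0, 0, 0, 0, 0.04]
    - [0.1, 0, 0, 0, 0, 0, 0.022]
    - [0.1, 0, 0, 0, 0, 0, 0]
    - [0.1, 0, 0, 0, 0, 0, 0]

```text
time_s: 9.6
ee_pos: [0.5532, 0.068, 0.0797]
eef_rot: [3.141, -0.001, 0.261]
force: [-0.2, -4.4, 13.0]
grip_width: 0.0138
grip_force: 35.0
```

move_arm:
  increments:
    - [0.1, 0, 0, 0, 0, 0, 0.04]
    - [0.1, 0, 0, 0, 0, 0, 0.04]
    - [0.1, 0, 0, 0, 0, 0, 0.04]
    - [0.1, 0, 0, 0, 0, 0, 0.04]
    - [0.1, 0, 0, 0, 0, 0, 0.04]
    - [0.1, 0, 0, 0, 0, 0, 0.04]
    - [0.1, 0, 0, 0, 0, 0, 0.02]
    - [0.1, 0, 0, 0, 0, 0, 0]
    - [0.1, 0, 0, 0, 0, 0, 0]

```text
time_s: 10.5
ee_pos: [0.5532, 0.0677, 0.0797]
eef_rot: [3.14, -0.002, 0.001]
force: [0.7, -6.5, 13.4]
grip_width: 0.0138
grip_force: 35.0
```

```bash
python3 - <<'E'
from h import *
c=shot('wrist');o=ctrl.get_obs();print(o['force'],o['moment'],o['eef_rot'])
g=(255*np.clip(c['color']/255.,0,1)**.6).astype(np.uint8)
u,v=proj(c,[.552,.0684,.07]).astype(int)
a=g[v-180:v+20,u-130:u+130]
cv2.imwrite('pics/c2.png',cv2.resize(a,None,fx=2.5,fy=2.5,interpolation=cv2.INTER_CUBIC))
E
```

```text
[ 0.30597394 -6.62316694 13.13991745] [-1.35247    -0.02271866  0.04494559] [ 3.14044180e+00 -1.60032951e-03  6.58441460e-04]
```

View pics/c2.png

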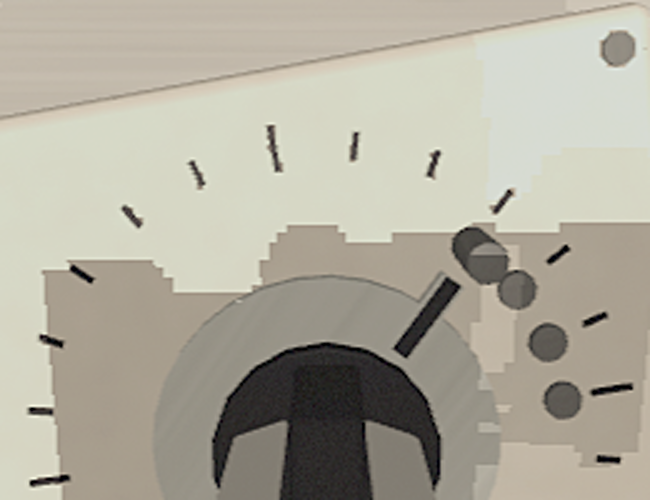

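The pointer is at the tall pin: the line at (430,315) aims along the tick by the pin's foot at (470,245). I'll release upward now.

move_arm:
  increments:
    - [0.1, 0, 0, -0.03, 0, 0, 0]
    - [0.1, 0, 0, -0.03, 0, 0, 0]
    - [0.1, 0, 0, -0.03, 0, 0, 0]
    - [0.1, 0, 0, -0.017, 0, 0, 0]
    - [0.1, 0, 0, 0, 0, 0, 0]
    - [0.4, 0, 0, 0, 0, 0, 0]
    - [0.4, 0, 0, 0, 0, 0, 0]
    - [0.4, 0, 0, 0, 0, 0, 0]
    - [0.4, 0, 0, 0, 0, 0, 0]
    - [0.4, 0, 0, 0, 0, 0, 0]

```text
time_s: 11.55
ee_pos: [0.5525, 0.0685, 0.0838]
eef_rot: [-3.142, 0.0, 0.001]
force: [0.1, -0.0, 1.0]
grip_width: 0.0373
grip_force: 0.0
```

move_arm:
  increments:
    - [0.4, 0, 0, -0.3, 0, 0, 0]
    - [0.4, 0, 0, -0.6, 0, 0, 0]
    - [0.4, 0, 0, -0.9, 0, 0, 0]
    - [0.4, 0, 0, -0.9, 0, 0, 0]
    - [0.4, 0, 0, -0.9, 0, 0, 0]
    - [0.0, 0, 0, -0.6, 0, 0, 0]
    - [0.0, 0, 0, 0, 0, 0, 0]
    - [0.0, 0, 0, 0, 0, 0, 0]

```text
time_s: 12.35
ee_pos: [0.5525, 0.0684, 0.2937]
eef_rot: [-3.142, -0.0, 0.001]
force: [0.3, -0.1, 0.0]
grip_width: 0.0172
grip_force: 0.0
```

```bash
python3 - <<'E'
from h import *
c=shot('wrist');s=shot('scene');d=shot('side');print(ctrl.get_obs()['ee_pos'],ctrl.get_obs()['eef_rot'])
l=[]
for n,k,g in (('scene',s,(198,287)),('side',d,(377,208)),('wrist',c,None)):
    for t in ctrl.cut_out('start_top',k)[:5]:
        y,x=np.nonzero(t['mask']);print(n,round(float(t['conf']),2),np.round(t['centre'],1),len(x),(x.min(),x.max(),y.min(),y.max()))
a=cv2.resize((255*(top(c,.552,.0684,.065,.08,400)/255.)**.7).astype(np.uint8),(400,400))
b=cv2.resize(s['color'][255:335,160:240],(400,400),interpolation=cv2.INTER_CUBIC)
cv2.imwrite('pics/c3.png',np.hstack([a,b]))
E
```

```text
[0.55226605 0.06840607 0.2924462 ] [3.14145570e+00 2.47237656e-03 7.87297156e-04]
scene 0.72 [237.4 181. ] 114 (np.int64(177), np.int64(189), np.int64(234), np.int64(245))
scene 0.71 [314.1 115.4] 150 (np.int64(109), np.int64(123), np.int64(309), np.int64(322))
scene 0.65 [248.  261.8] 144 (np.int64(255), np.int64(268), np.int64(241), np.int64(253))
scene 0.64 [285.7 193.9] 167 (np.int64(189), np.int64(204), np.int64(279), np.int64(292))
side 0.74 [250.5 303. ] 416 (np.int64(292), np.int64(312), np.int64(240), np.int64(263))
side 0.58 [235. 363.] 90 (np.int64(356), np.int64(367), np.int64(229), np.int64(237))
wrist 0.84 [317.  599.6] 443 (np.int64(588), np.int64(616), np.int64(307), np.int64(331))
wrist 0.83 [248.  486.4] 580 (np.int64(470), np.int64(497), np.int64(236), np.int64(261))
wrist 0.41 [278.7  73.9] 3855 (np.int64(32), np.int64(120), np.int64(247), np.int64(312))
```

View pics/c3.png

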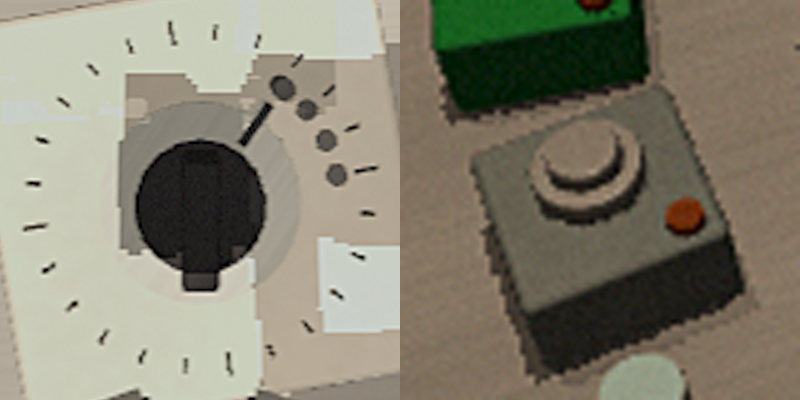

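The dial view shows the pointer at rest, aimed at the tall pin (283,88). The right crop shows the grey box with its round steel button at scene pixel (197,285), which is the start button. I'll move above it with the fingers shut.

move_arm:
  increments:
    - [0, 0, 0.65, 0, 0, 0, 0]
    - [0, 0, 0.65, 0, 0, 0, 0]
    - [0, 0, 0.65, 0, 0, 0, 0]
    - [0, 0, 0.65, 0, 0, 0, 0]
    - [0, 0, 0.65, 0, 0, 0, 0]
    - [0, 0, 0.65, 0, 0, 0, 0]
    - [0, 0, 0.65, 0, 0, 0, 0]
    - [0, 0, 0.65, 0, 0, 0, 0]
    - [0, 0, 0.65, 0, 0, 0, 0]
    - [0, 0, 0.65, 0, 0, 0, 0]
    - [0, 0, 0.65, 0, 0, 0, 0]
    - [0, 0, 0, 0, 0, 0, 0]
    - [0, 0, 0, 0, 0, 0, 0]
    - [0, 0, 0, 0, 0, 0, 0]

```text
time_s: 14.05
ee_pos: [0.553, -0.2883, 0.2938]
eef_rot: [-3.141, 0.0, 0.001]
force: [0.7, 1.3, 0.3]
grip_width: 0.0003
grip_force: 0.0
```

```bash
python3 - <<'E'
from h import *
c=shot('wrist');o=ctrl.get_obs();print(o['ee_pos'],o['eef_rot'])
s=shot('scene')
for t in ctrl.cut_out('start_top',c)[:5]:
    v,u=t['centre'];y,x=np.nonzero(t['mask']);print(round(float(t['conf']),2),(u,v),len(x),(x.min(),x.max(),y.min(),y.max()),onz(c,u,v,.06), tri([(c,u,v),(s,196.6,285.5)]),c['color'][int(v),int(u)])
cv2.imwrite('pics/w3.png',(255*(c['color']/255.)**.7).astype(np.uint8))
E
```

```text
[ 0.55310283 -0.28815033  0.29399727] [-3.14144912e+00 -2.86992205e-05  1.80729792e-03]
0.97 (322.0, 204.9) 630 (np.int64(308), np.int64(335), np.int64(193), np.int64(221)) [ 0.55646599 -0.29085886  0.06      ] [ 0.5584824  -0.2908539   0.07129245] [107 122 132]
0.63 (469.5, 201.8) 681 (np.int64(452), np.int64(482), np.int64(186), np.int64(213)) [ 0.56042174 -0.46343245  0.06      ] [ 0.62217043 -0.33658181  0.21612146] [145 168  60]
0.62 (183.7, 249.7) 611 (np.int64(171), np.int64(199), np.int64(235), np.int64(261)) [ 0.50114984 -0.12310155  0.06      ] [ 0.5979468  -0.2407195   0.20475594] [ 71 144  63]
```

View pics/w3.png

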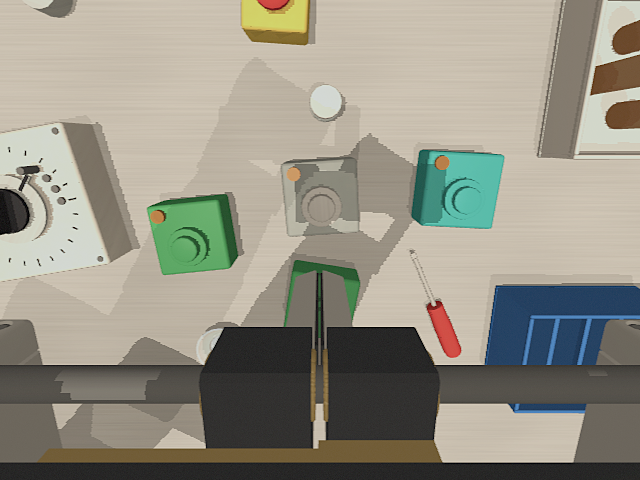

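The grey box's steel button is at (321,206), with green boxes at (185,245) and below, turquoise at (465,198) and the jar at (326,100). I'm aiming for (0.557, −0.291).

move_arm:
  increments:
    - [0, 0.08, 0.054, 0, 0, 0, 0]
    - [0, 0, 0, 0.7, 0, 0, 0]
    - [0, 0, 0, 0.7, 0, 0, 0]
    - [0, 0, 0, 0.7, 0, 0, 0]
    - [0, 0, 0, 0.7, 0, 0, 0]
    - [0, 0, 0, 0.6, 0, 0, 0]
    - [0, 0, 0, 0.4, 0, 0, 0]
    - [0, 0, 0, 0, 0, 0, 0]
    - [0, 0, 0, 0, 0, 0, 0]

```text
time_s: 15.1
ee_pos: [0.5574, -0.2918, 0.1047]
eef_rot: [3.141, -0.001, 0.001]
force: [-0.6, 0.6, -0.7]
grip_width: 0.0006
grip_force: 0.0
```

```bash
python3 - <<'E'
from h import *
c=shot('wrist');o=ctrl.get_obs();print(o['ee_pos'],o['eef_rot'])
cv2.imwrite('pics/w4.png',(255*(c['color'][200:420,200:440]/255.)**.6).astype(np.uint8))
for t in ctrl.cut_out('start_top',c)[:2]:
    v,u=t['centre'];y,x=np.nonzero(t['mask']);print(t['conf'],(x.min(),x.max(),y.min(),y.max()))
print(proj(c,[.557,-.291,.062]),[proj(c,[.557+.016*a,-.291+.016*b,.062]) for a,b in ((1,0),(0,1),(0,-1))])
E
```

```text
[ 0.55762784 -0.29200325  0.10541382] [ 3.14064727e+00 -1.60121964e-03  1.01811371e-03]
0.88 (np.int64(293), np.int64(342), np.int64(242), np.int64(276))
0.88 (np.int64(549), np.int64(607), np.int64(229), np.int64(277))
[318.97022153 261.88932642] [array([318.99780177, 238.45179826]), array([294.65293352, 261.86084393]), array([343.28740591, 261.91780878])]
```

View pics/w4.png

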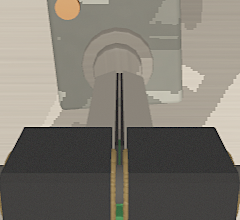

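move_arm:
  increments:
    - [0, -0.02, -0.02, 0.2, 0, 0, 0]
    - [0, 0, 0, 0.2, 0, 0, 0]
    - [0, 0, 0, 0.2, 0, 0, 0]
    - [0, 0, 0, 0.1, 0, 0, 0]
    - [0, 0, 0, 0, 0, 0, 0]
    - [0, 0, 0, 0, 0, 0, 0]

```text
time_s: 15.8
ee_pos: [0.5558, -0.2906, 0.0691]
eef_rot: [-3.141, 0.001, 0.001]
force: [-2.7, 1.6, 3.8]
grip_width: 0.0003
grip_force: 1.9
```

move_arm:
  increments:
    - [0, 0, 0, 0, 0, 0, 0]
    - [0, 0, 0, 0.02, 0, 0, 0]
    - [0, 0, 0, 0.02, 0, 0, 0]
    - [0, 0, 0, 0, 0, 0, 0]
    - [0, 0, 0, 0, 0, 0, 0]

```text
time_s: 16.3
ee_pos: [0.556, -0.2908, 0.0671]
eef_rot: [3.142, -0.0, 0.001]
force: [-2.3, 2.7, 5.4]
grip_width: 0.0005
grip_force: 2.6
```

move_arm:
  increments:
    - [0, 0, 0, 0.02, 0, 0, 0]
    - [0, 0, 0, 0.02, 0, 0, 0]
    - [0, 0, 0, 0, 0, 0, 0]
    - [0, 0, 0, 0, 0, 0, 0]

```text
time_s: 16.7
ee_pos: [0.5561, -0.2908, 0.0661]
eef_rot: [3.141, -0.001, 0.001]
force: [-7.1, 3.5, 14.4]
grip_width: 0.0007
grip_force: 7.2
```

move_arm:
  increments:
    - [0, 0, 0, 0.02, 0, 0, 0]
    - [0, 0, 0, 0, 0, 0, 0]
    - [0, 0, 0, 0, 0, 0, 0]

```text
time_s: 17.0
ee_pos: [0.5562, -0.2909, 0.066]
eef_rot: [3.141, -0.001, 0.001]
force: [-9.5, 6.4, 22.3]
grip_width: 0.0004
grip_force: 11.1
```

```bash
python3 - <<'E'
from h import *
c=shot('wrist');o=ctrl.get_obs();print(o['ee_pos'],o['force'])
a=(255*(c['color'][180:330,240:400]/255.)**.6).astype(np.uint8)
cv2.imwrite('pics/w5.png',cv2.resize(a,None,fx=3.5,fy=3.5,interpolation=cv2.INTER_CUBIC))
E
```

```text
[ 0.5561573  -0.29087432  0.06595648] [-9.91085416  5.84924471 21.3405936 ]
```

View pics/w5.png

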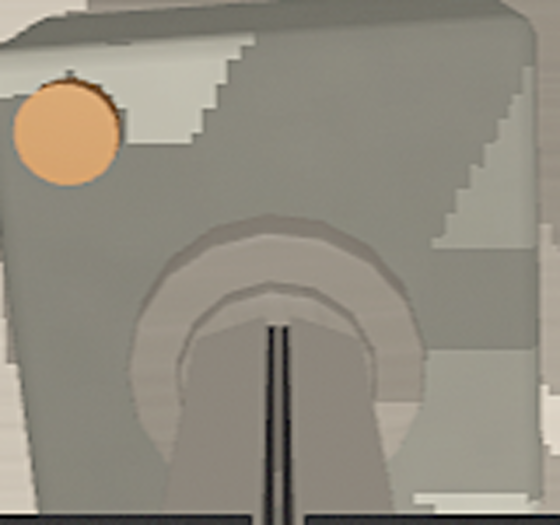

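The fingertips stand within the button's cap, at (275,320) in the crop. The force rose along a soft spring and then hit a firm stop at 66 mm, so the button is fully down. I'm releasing it and backing off.

move_arm:
  increments:
    - [0, 0, 0, -0.1, 0, 0, 0]
    - [0, 0, 0, -0.2, 0, 0, 0]
    - [0, 0, 0, -0.6, 0, 0, 0]
    - [0, 0, 0, -0.9, 0, 0, 0]
    - [0, 0, 0, -0.9, 0, 0, 0]
    - [0, 0, 0, -0.9, 0, 0, 0]
    - [0, 0, 0, -0.9, 0, 0, 0]
    - [0, 0, 0, 0, 0, 0, 0]
    - [0, 0, 0, 0, 0, 0, 0]
    - [0, 0, 0, 0, 0, 0, 0]

```text
time_s: 18.05
ee_pos: [0.5556, -0.2906, 0.2873]
eef_rot: [-3.14, 0.002, 0.001]
force: [-0.4, -0.4, -0.4]
grip_width: 0.0004
grip_force: 0.0
```

```bash
python3 - <<'E'
from h import *
s=shot('scene');c=shot('wrist');o=ctrl.get_obs();print(o['ee_pos'],o['force'],o['time_s'])
d=top(c,.552,.0684,.07,.08,400);print([ (round(float(t['conf']),2),t['centre']) for t in ctrl.cut_out('start_top',c)[:3]])
# dial pointer line: angle of darkest direction r 30-44mm (degrees from +x towards -y) in wrist view
c0=np.array([.552,.0684]);g=c['color'].max(2)
r=[]
for A in range(-20,60,3):
    a=np.radians(A);v=[]
    for q in np.arange(.032,.044,.002):
        u,w=proj(c,[c0[0]+q*np.cos(a),c0[1]-q*np.sin(a),.07]); 
        if 0<=u<640 and 0<=w<480: v.append(int(g[int(w),int(u)]))
    r.append((A,int(np.mean(v)) if v else None))
print(r)
ctrl.hand_in()
E
```

```text
[ 0.55564613 -0.29063223  0.28727745] [0.12561967 0.73330922 0.13588746] 18.15
[(0.68, [211.2, 321.4]), (0.61, [252.4, 182.8])]
[(-20, None), (-17, None), (-14, None), (-11, None), (-8, None), (-5, None), (-2, None), (1, None), (4, None), (7, 194), (10, 169), (13, 168), (16, 166), (19, 166), (22, 162), (25, 161), (28, 166), (31, 178), (34, 30), (37, 24), (40, 113), (43, 175), (46, 165), (49, 164), (52, 170), (55, 163), (58, 169)]
the job is handed in; nothing more can be done
```

The bake timer is set and the job is handed in. The knob was turned three clicks clockwise with about 9 N on the dial, and the pointer rests at the tall pin. I then pressed the grey start button down to its stop and backed off. I did not measure that it came back up. The run took about 18 s.

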